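# Top up the cap magazine

### The job

Top up the tube-cap magazine: slide blue caps along the raised track so that they drop into the clear tube, until the top of the stack inside stands between the two orange hoops, neither below nor above them. Slide the caps, do not lift them off the track; leave the caps that are not needed lying flat on the track, and do not disturb the other things on the bench.

Things in the scene. Friction and masses are not known exactly. Their poses are not given: they have to be found in the camera images.
- mouth (a point): Centre of the round hole, 44.5 mm across, near the end of the white track: the mouth of the magazine, level with the track's top face, 90 mm above the table. Axes: x along the track, the way the caps are slid (from the open end to the mouth), z up. A cap drops in flat when its centre comes within 2 mm of this point; a 20 mm high end wall (face 21.5 mm beyond it) stops it there
- loader: The cap loader, fixed to the table: white raised track (320 x 60 mm, 8 mm thick) on an aluminium base, a clear tube of 44 mm bore standing under the mouth between track and base. Grey side rails, 42.5 mm apart and 5 mm high, run all along the track. Origin on the table, 100 mm behind the mouth along the track; axes as the mouth
- track_start (a point): Middle of the track's open end, on its top face, 285 mm from the mouth; axes as the mouth. Caps stand 9 mm proud of the rails and are pushed there. A clear hold-down cover bridges the track from 55 to 5 mm before the mouth, its underside 16 mm and its top 19 mm above the track: the caps slide under it, so the row is pushed from behind its last cap, each cap by the next
- tube_floor (a point): Centre of the flat floor inside the clear tube, 80 mm below the mouth; the lowest cap rests on it. Axes as the mouth
- gauge (a point): Centre of the fill gauge, on the tube's axis, mid-height between two orange hoops clipped round the clear tube (57 mm across, 4 mm high). The facing edges of the hoops lie 10 mm above and 10 mm below this point. Its height differs between starts
- cap1_center (a point): Centre (half-way up) of a blue plastic screw cap with a yellow sticker on top, a closed disc 40 mm across and 14 mm high, about 20 g; z is its axis. At the start it already lies flat on the tube's floor
- cap2_center (a point): Centre (half-way up) of a like cap (40 mm across, 14 mm high), first in the row on the track, nearest the mouth, lying flat between the rails, with gaps of 2 to 38 mm to its neighbours
- cap3_center (a point): Centre (half-way up) of a like cap (40 mm across, 14 mm high), second in the row, lying flat between the rails, with gaps of 2 to 38 mm to its neighbours
- cap4_center (a point): Centre (half-way up) of a like cap (40 mm across, 14 mm high), third in the row, lying flat between the rails, with gaps of 2 to 38 mm to its neighbours
- cap5_center (a point): Centre (half-way up) of a like cap (40 mm across, 14 mm high), last in the row, farthest from the mouth, lying flat between the rails, with gaps of 2 to 38 mm to its neighbours
- wash_bottle: white plastic bottle with a blue cap, standing, 60 mm across, 130 mm tall; origin at the centre of its underside. Leave alone
- amber_jar: amber glass jar with a black lid, standing, 60 mm across, 75 mm tall; origin at the centre of its underside. Leave alone
- beaker: clear open beaker, 70 mm across, 85 mm tall; origin at the centre of its underside. Leave alone
- timer: grey flat box, a lab timer, 60 x 70 x 22 mm; origin at the centre of its underside. Leave alone
- cap1: The same cap as cap1_center; origin at the centre of its underside
- cap2: The same cap as cap2_center; origin at the centre of its underside
- cap3: The same cap as cap3_center; origin at the centre of its underside
- cap4: The same cap as cap4_center; origin at the centre of its underside
- cap5: The same cap as cap5_center; origin at the centre of its underside
Mind the look-alikes: they are no part of the job. What is shaped like the cap5 but turquoise is not meant.

How it is judged:
By the outcome, as a careful person would: the job done as asked, in the order asked, and still so for the second after the job is handed in, with the robot touching nothing.
It also fails if it takes over 38 s, if anything falls off the work surface, if the arm or the gripper's body presses on something with over 40 N, if the wrist force passes 120 N, or if a joint passes its speed limit or range.

### The arm

A 6-joint arm with a two-finger parallel gripper is mounted at the origin on the work surface. World frame = base frame: x ahead of the robot, y to its left, z up, the work surface at z = 0. Lengths are in mm, angles in rad, forces in N, time in s.
With the tool pointing down it reaches from about 275 to 750 mm from the base axis. Payload 10.2 kg.
Tool frame: the origin (TCP) lies between the finger pads; the fingertips stand 17 mm ahead of it and the grasp point (between the pads) lies 2 mm behind it (tips_ahead is the distance from the TCP to the fingertips, in mm); z points along the fingers, y is the line along which they close (so a half turn about z gives the same grasp; the last joint's range is limited). The gripper opens to 85 mm and grips with 20 to 120 N. Pads are 22 mm wide; open, the fingers measure 114 mm over their backs; the gripper's body (76 mm by 85 mm) begins 54 mm behind the grasp point. The pads swing forward as they close: fully open they stand 13 mm farther back than shut.
Start: joints at [-1.352, 0.313, 1.498, -0, 1.331, -0.223], TCP at [224.461, -474.603, 248.294] pointing down, gripper open.
Joint ranges: [-2.94, 2.94], [-0.97, 2.17], [0.19, 2.56], [-1.23, 4.37], [0.02, 3.11], [-2.88, 2.88]. Speed limits (rad/s): [2.39, 2.39, 3.01, 3.14, 3.14, 3.14].

### API

Orientations are given as a unit quaternion [w, x, y, z].
In Python, from rig import sense, capture, finish_job, boxes_of, tips_ahead gives the robot as it stands.
- The arm moves only by the tool drive_tool, never from a script. Its argument "commands" is text: rows parted by semicolons, each of 7 numbers parted by spaces: the shift along the world's x, y, z in units of 0.1 m (1.0 is 0.1 m), then the turn, a rotation vector about the world's x, y, z in units of pi/4 rad (1.0 is pi/4 rad), then the opening in per cent of the stroke, from 0 (shut) to 100 (fully open). A call has 1 to 20 rows; each row shifts and turns the commanded pose from where the row before left it; what a row does not reach is not made up. A row lasts 1/12 s, in which the tool goes at most 41.7 mm and 7.16 degrees, less where a joint would pass 70% of its speed; a pose out of reach is approached as far as the arm can. A call with a number of a shift or a turn outside -1 to 1 is refused whole. A call with a gripper value outside its range is refused whole. The fingers move at their own pace and stop on an object; "force" is the grip in N (left out, the last holds). Time passes only in rows, so rows that do not move let the fingers close. It gives the time, the measured TCP pose, the force, the opening and the grip force at its end, in the units of the state.
- sense(): the state, without advancing time (a new reading comes with each control period).
- capture(name): name is "scene" or "top" or "wrist"; returns a dict with "pixels" (420x560x3 uint8, blue, green, red), "fov_y" (degrees; the focal length in pixels is half the picture's height over the tangent of half this angle, whatever the lens; pixels are square), "cx", "cy" (the principal point, pixels), "position" and "attitude" of the camera in the world; the wrist camera has in their place "tool_from_camera" (4x4, takes a point from camera to tool coordinates, whose origin is the TCP and whose axes are the flange's). Camera axes: x right, y down, z forward; pixel columns grow to the right and rows downward; lengths in mm; the calibration is good to about 2 mm. A picture is of the moment at which its call begins: read the wrist's pose just before it. There is no depth.
- finish_job(): hands the job in; it is judged then, once.
Trained networks look in a picture, given as the dict that the camera call returned (one of the last four; its "shot" number tells which), for a name from the list of things; names that differ only in an ending like _2 or _b are one class to them, and where a whole thing is asked for, a point or a joint stands for the part that bears it (a point fixed in the world has none). Each returns a list of dicts, best first, with "confidence" (0 to 1); they miss things now and then, are a little off and sometimes report something else, mostly with a low value. They report only what shows in the picture. A call takes as long as a camera call. They do not tell look-alikes from the thing itself.
- boxes_of(picture, name): "position" ([column, row] in pixels, amid what is visible of it).
The state is a dict: "time_s": time; "joints": joint angles; "dq": joint speeds; "tau": joint torques, N m; "eef_pos": TCP position; "ee_rot": TCP orientation; "force": force on the tool from outside, world axes, zero at the start; "wrist_torque": the same for the moment, N m; "grip_width": opening from 0.0 (shut) to 1.0 (fully open); "grip_force": force on a finger pad.
Only numpy, scipy, OpenCV 4.12 (cv2) and the standard library are available. Lean on these libraries where they do the work, as an engineer would, in place of code of your own. Each camera call takes 0.05 s, during which the arm holds its last target. There are 200 camera calls.

## Working session

There is one attempt and no reset: what is moved stays moved. The work goes in short steps, Python scripts to look and compute and a tool call to move; the robot and the scene stay as the last step left them, time stands still between calls to the robot, and variables do not carry over. Pictures are saved under pics/ and viewed, at most 10 in all, crops included, and the job is handed in when it is done.

Besides the shell and the picture viewer there is one more tool, called after "Call:" as name(argument=value, ...) on one line, values as JSON. drive_tool: Moves the arm, as the interface text tells. Shifts and turns lie within -1 to 1; 1 stands for 0.1 m of shift or pi/4 rad of turn. Its arguments: {"type":"object","properties":{"commands":{"type":"string"},"force":{"type":"number"}},"required":["commands"]}

```bash
mkdir -p pics
cat > h.py <<'E'
import numpy as np, cv2
from rig import *
from scipy.spatial.transform import Rotation as R
def cam(p):
    f=p["pixels"].shape[0]/2/np.tan(np.radians(p["fov_y"])/2)
    a=np.array(p["attitude"],float)
    M=a if a.shape==(3,3) else R.from_quat(a,scalar_first=True).as_matrix()
    return f,M,np.array(p["position"],float)
def onplane(p,uv,z):
    f,M,o=cam(p); d=M@np.array([(uv[0]-p["cx"])/f,(uv[1]-p["cy"])/f,1]); return o+d*(z-o[2])/d[2]
def proj(p,X):
    f,M,o=cam(p); c=M.T@(np.array(X,float)-o); return f*c[0]/c[2]+p["cx"],f*c[1]/c[2]+p["cy"]
E
python3 - <<'E'
from h import *
for n in("scene","top"):
    p=capture(n); cv2.imwrite(f"pics/{n}0.png",p["pixels"]); print(n,p["position"],p["attitude"],p["fov_y"])
    for k,z in [("mouth",90),("track_start",90),("gauge",50),("tube_floor",10),("cap2_center",97),("cap5_center",97),("wash_bottle",60),("amber_jar",40),("beaker",40),("timer",20)]:
        for b in boxes_of(p,k)[:7]:
            if b["confidence"]>.2: print(k,np.round(b["position"]),round(b["confidence"],2),np.round(onplane(p,b["position"],z)))
E
```

```text
scene [1172.63328596  -57.56184625 1115.59740841] [-0.20275698  0.72307491  0.63309891 -0.18771801] 47.118304450113655
mouth [252. 226.] 0.71 [583. -59.  90.]
track_start [256. 228.] 0.72 [590. -52.  90.]
gauge [380. 296.] 0.63 [789. 218.  50.]
gauge [253. 226.] 0.54 [561. -57.  50.]
tube_floor [252. 225.] 0.86 [534. -60.  10.]
cap2_center [264. 214.] 0.48 [558. -28.  97.]
cap5_center [210. 169.] 0.71 [ 401. -153.   97.]
cap5_center [202. 195.] 0.67 [ 479. -176.   97.]
cap5_center [154. 204.] 0.6 [ 492. -299.   97.]
cap5_center [181. 176.] 0.5 [ 414. -227.   97.]
wash_bottle [105. 220.] 0.59 [ 498. -431.   60.]
amber_jar [419. 153.] 0.84 [384. 429.  40.]
amber_jar [224. 202.] 0.68 [ 472. -125.   40.]
beaker [177. 312.] 0.63 [ 761. -255.   40.]
timer [382. 295.] 0.84 [776. 231.  20.]
top [ 309.50641496  -14.18583382 1140.68741018] [-0.07526693  0.73153496 -0.6739772   0.07032948] 55.06188237487365
mouth [294. 217.] 0.65 [515. -54.  90.]
mouth [371. 136.] 0.59 [ 761. -249.   90.]
track_start [298. 220.] 0.62 [508. -63.  90.]
track_start [428. 242.] 0.32 [ 477. -407.   90.]
track_start [112. 252.] 0.28 [385. 413.  90.]
tube_floor [299. 216.] 0.55 [535. -69.  10.]
cap2_center [286. 199.] 0.5 [561. -27.  97.]
cap5_center [385. 253.] 0.65 [ 439. -295.   97.]
cap5_center [300. 217.] 0.65 [516. -67.  97.]
cap5_center [356. 283.] 0.62 [ 355. -221.   97.]
cap5_center [337. 234.] 0.54 [ 479. -169.   97.]
wash_bottle [431. 240.] 0.96 [ 487. -427.   60.]
wash_bottle [296. 216.] 0.22 [525. -60.  60.]
amber_jar [112. 252.] 0.61 [387. 434.  40.]
beaker [369. 136.] 0.91 [ 782. -255.   40.]
timer [202. 131.] 0.59 [765. 234.  20.]
```

View pics/scene0.png

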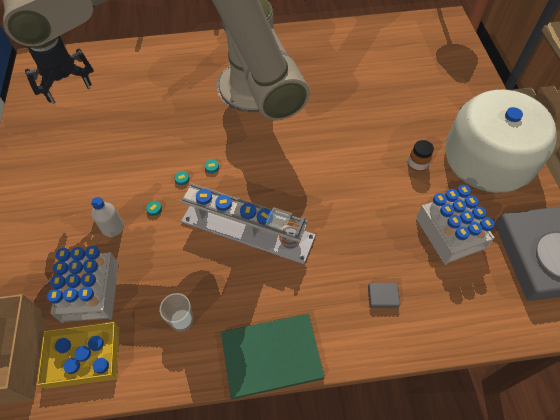

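View pics/top0.png

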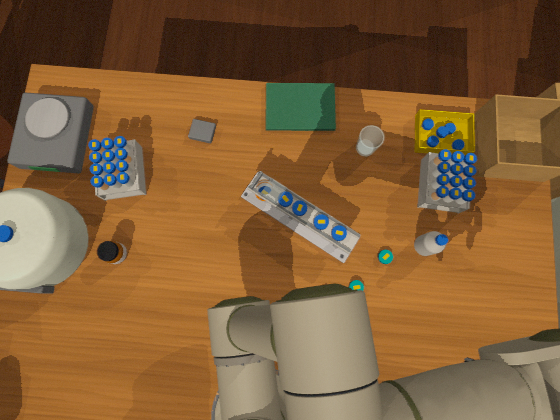

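Run:
```python
from h import *
a=cv2.imread("pics/scene0.png")[175:270,170:330]; b=cv2.imread("pics/top0.png")[160:275,230:400]
a=cv2.resize(a,(0,0),fx=4.7,fy=3.1*4.7/4.7,interpolation=cv2.INTER_CUBIC) if 0 else cv2.resize(a,(640,380),interpolation=cv2.INTER_CUBIC)
b=cv2.resize(b,(680,460),interpolation=cv2.INTER_CUBIC)
cv2.imwrite("pics/a.png",a);cv2.imwrite("pics/b.png",b)
for n,box in(("scene",(170,175,330,270)),("top",(230,160,400,275))):
    p=capture(n); im=p["pixels"]; h=cv2.cvtColor(im,cv2.COLOR_BGR2HSV)
    m=cv2.inRange(h,(22,130,120),(35,255,255)); k=np.zeros_like(m); k[box[1]:box[3],box[0]:box[2]]=255
    N,_,s,c=cv2.connectedComponentsWithStats(m&k)
    for i in range(1,N):
        if s[i,4]>4: print(n,c[i].round(1),s[i,4],onplane(p,c[i],104).round(1))
```

```text
scene [181.2 176.3] 13 [ 419.7 -226.6  104. ]
scene [202.8 195. ] 20 [ 485.3 -173.5  104. ]
scene [222.6 200.9] 18 [ 510.  -125.4  104. ]
scene [247.3 208.9] 16 [541.9 -66.3 104. ]
scene [264.2 214.6] 17 [563.8 -26.9 104. ]
top [285. 198.] 21 [562.2 -25.  104. ]
top [299.4 207.1] 21 [540.6 -64.8 104. ]
top [321. 221.] 21 [ 508.2 -123.5  104. ]
top [338.9 232.2] 24 [ 482.4 -171.7  104. ]
top [385.8 256. ] 20 [ 430.5 -294.9  104. ]
```

View pics/a.png

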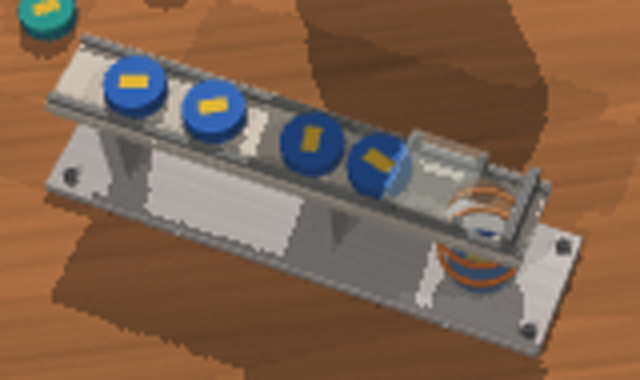

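View pics/b.png

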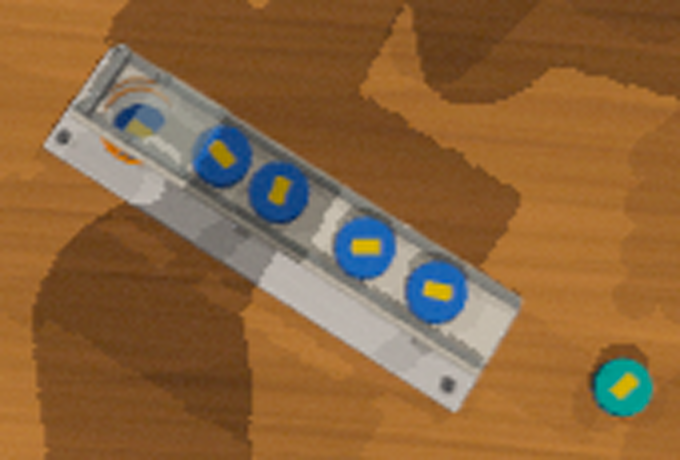

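```bash
cat >> h.py <<'E'
d=np.array([0.4755,0.8797])
def circ(c,z,r,n=120):
    t=np.linspace(0,2*np.pi,n); return np.c_[c[0]+r*np.cos(t),c[1]+r*np.sin(t),np.full(n,z)]
E
python3 - <<'E'
from h import *
P={n:capture(n) for n in("scene","top")}
ts=onplane(P["top"],(355.3,243),90)[:2]; print("ts",ts, "mouth",ts+285*d)
ts2=onplane(P["scene"],(170+66/4,175+71/4),90)[:2]; print("ts2",ts2,ts2+285*d)
B={"scene":(275,215,308,252),"top":(248,172,285,205)}
O={}
for n,p in P.items():
    h=cv2.cvtColor(p["pixels"],cv2.COLOR_BGR2HSV); m=cv2.inRange(h,(5,140,120),(19,255,255)); x0,y0,x1,y1=B[n]
    q=np.argwhere(m[y0:y1,x0:x1])[:,::-1]+[x0,y0]; O[n]=q; print(n,len(q),q[:60].tolist())
m0=(ts+ts2)/2+285*d
res=[]
from scipy.spatial import cKDTree
for g in np.arange(25,76,3):
  for dt in range(-12,13,4):
    for ds in(-6,-3,0,3,6):
      c=m0+dt*d+ds*np.array([-d[1],d[0]]); e=0
      for n,p in P.items():
        C=np.array([proj(p,X) for z in(g-12,g+12) for X in circ(c,z,27.5,60)])
        dd=cKDTree(C).query(O[n])[0]; e+=np.minimum(dd,3).mean()
      res.append((e,g,dt,ds,c.round(1).tolist()))
for r in sorted(res,key=lambda r:r[0])[:6]: print(r)
E
```

```text
ts [ 459.73068886 -218.01810254] mouth [595.24818886  32.69639746]
ts2 [ 463.20194229 -216.44949724] [598.71944229  34.26500276]
scene 90 [[302, 215], [303, 215], [304, 215], [305, 215], [306, 215], [307, 215], [301, 216], [304, 216], [305, 216], [306, 216], [307, 216], [301, 217], [306, 217], [307, 217], [306, 218], [307, 218], [305, 219], [306, 219], [307, 219], [289, 222], [290, 222], [291, 222], [292, 222], [293, 222], [293, 223], [294, 223], [295, 223], [296, 224], [297, 224], [297, 225], [307, 225], [307, 226], [287, 227], [288, 227], [289, 227], [290, 227], [291, 227], [292, 227], [294, 227], [306, 227], [307, 227], [295, 228], [306, 228], [307, 228], [306, 229], [307, 229], [305, 230], [306, 230], [307, 230], [279, 236], [280, 236], [279, 237], [280, 237], [281, 237], [280, 238], [282, 238], [280, 239], [283, 239], [284, 239], [280, 240]]
top 238 [[248, 172], [249, 172], [250, 172], [251, 172], [252, 172], [253, 172], [254, 172], [255, 172], [256, 172], [263, 172], [264, 172], [265, 172], [266, 172], [267, 172], [268, 172], [269, 172], [270, 172], [271, 172], [272, 172], [273
[... 191 characters left out ...]
5, 173], [265, 173], [266, 173], [267, 173], [268, 173], [269, 173], [270, 173], [271, 173], [272, 173], [273, 173], [274, 173], [275, 173], [276, 173], [277, 173], [278, 173], [279, 173], [280, 173], [281, 173], [282, 173], [283, 173], [284, 173], [248, 174], [249, 174], [250, 174], [251, 174]]
(np.float64(4.058229158321997), np.int64(40), -4, 6, [589.8, 32.8])
(np.float64(4.069643790775612), np.int64(46), 0, 3, [594.3, 34.9])
(np.float64(4.078324060092522), np.int64(52), 0, 0, [597.0, 33.5])
(np.float64(4.0873000444612), np.int64(46), -4, 3, [592.4, 31.4])
(np.float64(4.114579488271557), np.int64(43), -4, 3, [592.4, 31.4])
(np.float64(4.133157690884488), np.int64(37), -4, 6, [589.8, 32.8])
```

Run:
```python
from h import *
s=sense(); p=capture("wrist"); print(np.round(p["tool_from_camera"],3).tolist(),p["fov_y"]); 
M=R.from_quat(s["ee_rot"],scalar_first=True).as_matrix(); print(M.round(3).tolist(), s["time_s"], s["eef_pos"], tips_ahead if not callable(tips_ahead) else tips_ahead())
# desired view: robot side of tube, tool x-axis/y chosen nearest
n=np.array([-d[1],d[0]]); 
z=np.r_[-n*np.cos(np.radians(45)),-np.sin(np.radians(45))]
q=R.align_vectors([z],[M[:,2]])[0]; print("min rotvec(units pi/4)",(q.as_rotvec()/(np.pi/4)).round(2), (q.as_matrix()@M).round(2).tolist())
```

```text
[[0.0, -0.95, -0.313, 79.831], [1.0, -0.0, 0.001, -0.43], [-0.001, -0.313, 0.95, -124.732], [0.0, 0.0, 0.0, 1.0]] 71.93379919395878
[[0.904, 0.428, 0.0], [0.428, -0.904, -0.0], [-0.0, 0.0, -1.0]] 1.3 [ 224.46899621 -474.61204604  248.3011396 ] 17.0
min rotvec(units pi/4) [-0.48 -0.88  0.  ] [[0.75, 0.22, 0.62], [0.51, -0.79, -0.34], [0.42, 0.57, -0.71]]
```

Call:
drive_tool(commands="0.226 0.2325 0 0 0 -0.149 0;0.226 0.2325 0 0 0 -0.149 0;0.226 0.2325 0 0 0 -0.149 0;0.226 0.2325 0 0 0 -0.149 0;0.226 0.2325 0 0 0 -0.149 0;0.226 0.2325 0 0 0 -0.149 0;0.226 0.2325 0 0 0 -0.149 0;0.226 0.2325 0 0 0 -0.149 0;0.226 0.2325 0 0 0 0 0;0.226 0.2325 0 0 0 0 0;0.226 0.2325 0 0 0 0 0;0.226 0.2325 0 0 0 0 0;0.226 0.2325 0 0 0 0 0;0.226 0.2325 0 0.0634 0.1174 0 0;0.226 0.2325 0 0.0634 0.1174 0 0;0.226 0.2325 -0.14 0.0634 0.1174 0 0;0.226 0.2325 -0.14 0.0634 0.1174 0 0;0.226 0.2325 -0.14 0.0634 0.1174 0 0;0.226 0.2325 -0.14 0 0 0 0;0.226 0.2325 -0.14 0 0 0 0")

```text
time_s: 3.02
eef_pos: [677.2, -8.8, 175.7]
ee_rot: [-0.064, 0.936, -0.236, -0.252]
force: [-0.0, -0.7, 1.6]
grip_width: 0.005
grip_force: 0.0
```

```bash
cat >> h.py <<'E'
def wrist():
    s=sense(); p=capture("wrist"); T=np.array(p["tool_from_camera"]); M=R.from_quat(s["ee_rot"],scalar_first=True).as_matrix()
    p["attitude"]=M@T[:3,:3]; p["position"]=M@T[:3,3]+np.array(s["eef_pos"]); return p
E
python3 - <<'E'
from h import *
p=wrist(); s=sense(); print(s["time_s"],s["eef_pos"],p["position"],p["attitude"][:,2],R.from_quat(s["ee_rot"],scalar_first=True).as_matrix().round(3).tolist())
cv2.imwrite("pics/w1.png",p["pixels"]); c=(597,33.5); 
for g in (38,52,66): print(g,[np.round(proj(p,(c[0],c[1],z))) for z in(g-12,g+12)])
np.save("w1.npy",p,allow_pickle=True)
E
```

```text
3.0667 [678.62992113  -3.67957819 170.79273084] [793.28523347 -71.42595415 243.06669275] [-0.65821215  0.35395011 -0.66443666] [[0.761, -0.47, -0.447], [-0.405, -0.882, 0.239], [-0.507, -0.0, -0.862]]
38 [array([285., 198.]), array([285., 215.])]
52 [array([285., 207.]), array([285., 225.])]
66 [array([285., 218.]), array([285., 237.])]
```

View pics/w1.png

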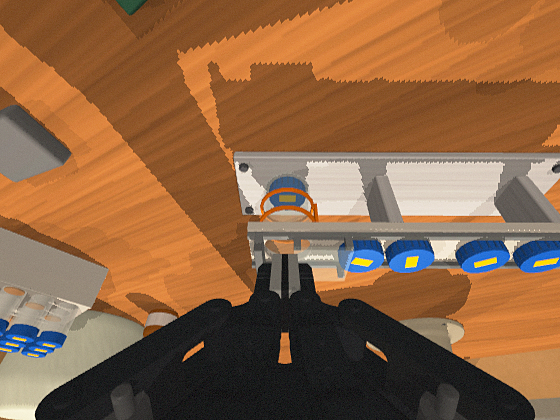

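Run:
```python
from h import *
p=np.load("w1.npy",allow_pickle=True).item(); im=p["pixels"]; x0,y0,x1,y1=235,145,335,265; k=6
a=cv2.flip(cv2.resize(im[y0:y1,x0:x1],None,fx=4,fy=5,interpolation=cv2.INTER_CUBIC),-1)
h=cv2.cvtColor(im,cv2.COLOR_BGR2HSV); m=cv2.inRange(h,(5,170,120),(18,255,255)); m[:168]=0; m[225:]=0; m[:,:257]=0; m[:,320:]=0
cand=[]
N=np.array([d[1],-d[0]])
q=np.argwhere(m)[:,::-1]
from scipy.spatial import cKDTree
for g in np.arange(24,80,1.):
  for a1 in range(-12,13,3):
    for a2 in range(-9,10,3):
      c=np.array([597,33.5])+a1*d+a2*N
      C=np.array([proj(p,X) for z in(g-12,g+12) for X in circ(c,z,28,40)])
      e=np.minimum(cKDTree(C).query(q)[0],5).mean(); cand.append((round(e,3),g,a1,a2))
cand.sort(); print(len(q),cand[:8])
e,g,a1,a2=cand[0]; c=np.array([597,33.5])+a1*d+a2*N
o=cv2.resize(im[y0:y1,x0:x1],None,fx=4,fy=5,interpolation=cv2.INTER_CUBIC)
def dr(z,r,col):
    P=np.array([proj(p,X) for X in circ(c,z,r)]); P=((P-[x0,y0]+.5)*[4,5]).astype(int); cv2.polylines(o,[P],1,col,1)
dr(g-10,28.5,(0,255,0));dr(g+10,28.5,(0,255,0));dr(24,20,(255,255,0)); dr(90,22,(255,0,255))
cv2.imwrite("pics/c1.png",np.hstack([a[:, :],cv2.flip(o,-1)])[:600])
```

```text
575 [(np.float64(1.656), np.float64(48.0), -3, -6), (np.float64(1.658), np.float64(45.0), -3, -9), (np.float64(1.671), np.float64(51.0), -3, -3), (np.float64(1.672), np.float64(47.0), -3, -6), (np.float64(1.68), np.float64(44.0), -3, -9), (np.float64(1.68), np.float64(50.0), -3, -3), (np.float64(1.703), np.float64(53.0), -3, 0), (np.float64(1.706), np.float64(54.0), -3, 0)]
```

View pics/c1.png

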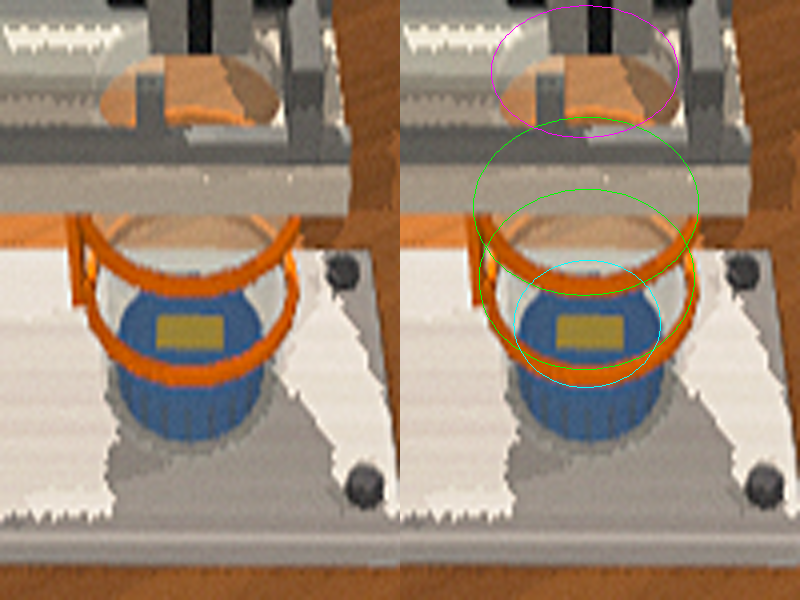

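Run:
```python
from h import *
p=np.load("w1.npy",allow_pickle=True).item(); N=np.array([d[1],-d[0]]); u=288
def ray(v):
    f,M,o=cam(p); return o,M@np.array([(u-p["cx"])/f,(v-p["cy"])/f,1])
X=onplane(p,(u,177),10); cN=X[:2]@N-20; print("axis N",cN,"X",X, "first guess",np.array([597,33.5])@N, "along d",X[:2]@d, np.array([597,33.5])@d)
for name,v in(("low hoop top",192),("low hoop bot",188),("up hoop bot",205.8),("up hoop top",209.5)):
    o,r=ray(v); t=(cN+28.5-o[:2]@N)/(r[:2]@N); print(name,(o+t*r)[2])
m=onplane(p,(u,265-100/5),90); print("mouth N",m[:2]@N)
# row lateral: cap stickers
print("caps N",[np.array(c)@N for c in((483.8,-172.6),(509,-124.5),(541.2,-65.5),(563,-26))],[np.array(c)@d for c in((483.8,-172.6),(509,-124.5),(541.2,-65.5),(563,-26))])
```

```text
axis N 504.6980065315689 X [609.05144431  23.31135442  10.        ] first guess 509.25165000000004 along d 310.1109602512811 313.34344999999996
low hoop top 41.44884047150185
low hoop bot 35.82545806458515
up hoop bot 59.77076854497619
up hoop top 64.41769576710846
mouth N 512.9840129082019
caps N [np.float64(507.67016), np.float64(506.96705000000003), np.float64(507.23889), np.float64(507.63410000000005)] [np.float64(78.21068), np.float64(132.50685), np.float64(199.72025), np.float64(244.8343)]
```

Call:
drive_tool(commands="0 0 0.15 -0.0634 -0.1174 0 0;0 0 0.15 -0.0634 -0.1174 0 0;-0.15 -0.15 0 -0.0634 -0.1174 0 0;-0.2 -0.2 0 -0.0634 -0.1174 0 0;-0.2 -0.2 0 -0.0634 -0.1174 0 0;-0.2 -0.2 0 0 0 0 0;-0.2 -0.2 0 0 0 0 0;-0.2 -0.2 0 0 0 0 0;-0.2 -0.2 0 0 0 0 0;-0.2 -0.2 0 0 0 0 0;-0.2 -0.2 0 0 0 0 0;-0.2 -0.2 0 0 0 0 0;-0.2 -0.1 0 0 0 0 0;-0.1 -0.05 0 0 0 0 0;0 0 0 0 0 0 0;0 0 0 0 0 0 0;0 0 0 0 0 0 0")

```text
time_s: 4.48
eef_pos: [452.4, -219.0, 208.4]
ee_rot: [-0.0, 0.97, -0.244, -0.001]
force: [0.4, -0.6, -0.1]
grip_width: -0.002
grip_force: 0.0
```

Run:
```python
from h import *
s=sense(); M=R.from_quat(s["ee_rot"],scalar_first=True).as_matrix(); N=np.array([d[1],-d[0]]); e=np.array(s["eef_pos"])
print(s["time_s"],e,M.round(3).tolist(),"s,n",e[:2]@d,e[:2]@N,"tips",tips_ahead,s["grip_width"])
p=wrist(); cv2.imwrite("pics/w2.png",p["pixels"])
h=cv2.cvtColor(p["pixels"],cv2.COLOR_BGR2HSV); m=cv2.inRange(h,(22,130,120),(35,255,255))
n,_,st,c=cv2.connectedComponentsWithStats(m)
for i in range(1,n):
    if st[i,4]>30: X=onplane(p,c[i],104); print(c[i].round(),st[i,4],X.round(1),(X[:2]@d).round(1),(X[:2]@N).round(1))
t=R.from_matrix(np.c_[np.r_[N,0],np.r_[-d,0],[0,0,-1]])*R.from_matrix(M).inv(); print("fix rot units",(t.as_rotvec()/(np.pi/4)).round(3),"shift to s35:",(np.r_[35*d+507.4*N,114]-e).round(1))
```

```text
4.4833 [ 452.37810029 -219.00488486  208.38542762] [[0.881, -0.473, -0.001], [-0.473, -0.881, 0.001], [-0.001, -0.0, -1.0]] s,n 22.447189474272733 502.0938375775663 tips 17.0 -0.0020323718494871246
[370. 157.] 146 [ 463.6 -301.8  104. ] -45.1 551.3
[ 72. 211.] 220 [539.9 -65.7 104. ] 198.9 506.2
[ 19. 211.] 224 [561.2 -26.5 104. ] 243.5 506.3
[153. 212.] 213 [ 507.2 -124.4  104. ] 131.7 505.3
[218. 212.] 212 [ 481.8 -172.5  104. ] 77.3 505.9
[340. 254.] 103 [ 398.5 -245.6  104. ] -26.5 467.3
fix rot units [-0.001 -0.001 -0.003] shift to s35: [ 10.6   8.5 -94.4]
```

View pics/w2.png

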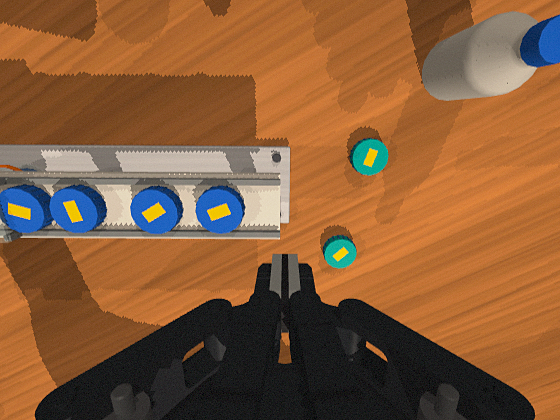

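Call:
drive_tool(commands="0.087 0.073 -0.2 0 0 0 0;0 0 -0.25 0 0 0 0;0 0 -0.25 0 0 0 0;0 0 -0.15 0 0 0 0;0 0 -0.084 0 0 0 0;0 0 0 0 0 0 0;0 0 0 0 0 0 0;0.0285 0.0528 0 0 0 0 0;0.0285 0.0528 0 0 0 0 0;0.0285 0.0528 0 0 0 0 0;0.0285 0.0528 0 0 0 0 0;0.0285 0.0528 0 0 0 0 0;0.0285 0.0528 0 0 0 0 0;0.0285 0.0528 0 0 0 0 0;0.0285 0.0528 0 0 0 0 0;0.0285 0.0528 0 0 0 0 0;0.0285 0.0528 0 0 0 0 0;0 0 0 0 0 0 0;0 0 0 0 0 0 0")

```text
time_s: 6.12
eef_pos: [488.9, -159.2, 114.9]
ee_rot: [-0.0, 0.97, -0.244, -0.001]
force: [0.5, -0.8, 0.4]
grip_width: -0.004
grip_force: 0.0
```

```bash
cat > st.py <<'E'
from h import *
s=sense(); N=np.array([d[1],-d[0]]); e=np.array(s["eef_pos"])
print(s["time_s"],e.round(1),"s,n",(e[:2]@d).round(1),(e[:2]@N).round(1),s["force"])
for nm,p in(("w",wrist()),("t",capture("top")),("s",capture("scene"))):
    h=cv2.cvtColor(p["pixels"],cv2.COLOR_BGR2HSV); m=cv2.inRange(h,(22,100,90),(35,255,255))
    n,_,st,c=cv2.connectedComponentsWithStats(m)
    for i in range(1,n):
        X=onplane(p,c[i],104)
        if st[i,4]>5 and abs(X[:2]@N-507)<9: print(nm,c[i].round(),st[i,4],(X[:2]@d).round(1),(X[:2]@N).round(1))
E
python3 st.py
```

```text
6.1167 [ 488.9 -159.2  114.9] s,n 92.5 505.8 [ 0.45281802 -0.82167044  0.41551886]
w [ 80. 273.] 534 200.5 506.3
w [156. 274.] 519 160.4 505.4
w [231. 274.] 522 120.6 505.5
w [  8. 275.] 256 239.1 505.0
t [285. 198.] 23 245.2 506.3
t [299. 207.] 23 201.6 506.1
s [219. 200.] 16 123.0 507.8
s [233. 204.] 21 161.2 508.5
s [248. 210.] 24 201.6 509.1
s [264. 215.] 23 245.1 508.8
```

Call:
drive_tool(commands="0.0285 0.0528 0 0 0 0 0;0.0285 0.0528 0 0 0 0 0;0.0285 0.0528 0 0 0 0 0;0.0285 0.0528 0 0 0 0 0;0.0285 0.0528 0 0 0 0 0;0.0285 0.0528 0 0 0 0 0;0.0285 0.0528 0 0 0 0 0;0.0285 0.0528 0 0 0 0 0;0.0285 0.0528 0 0 0 0 0;0.0143 0.0264 0 0 0 0 0;0.0143 0.0264 0 0 0 0 0;0.0143 0.0264 0 0 0 0 0;0.0143 0.0264 0 0 0 0 0;0.0143 0.0264 0 0 0 0 0;0.0143 0.0264 0 0 0 0 0;0.0143 0.0264 0 0 0 0 0;0.0143 0.0264 0 0 0 0 0;0 0 0 0 0 0 0;0 0 0 0 0 0 0")

```text
time_s: 7.85
eef_pos: [526.0, -90.6, 114.9]
ee_rot: [-0.0, 0.97, -0.244, -0.001]
force: [-0.3, 0.1, -0.4]
grip_width: 0.001
grip_force: 0.0
```

```bash
python3 st.py
python3 - <<'E'
from h import *
p=capture("scene"); q=capture("top")
a=cv2.resize(p["pixels"][180:260,200:325],(625,400),interpolation=cv2.INTER_CUBIC)
cv2.imwrite("pics/e.png",a)
E
```

```text
7.85 [526.  -90.6 114.9] s,n 170.4 505.8 [-0.30299425  0.09133371 -0.37237802]
w [ 83. 272.] 536 276.9 506.5
w [159. 275.] 525 237.0 505.3
w [233. 275.] 525 197.3 505.4
t [275. 191.] 14 278.1 506.9
s [247. 209.] 20 198.3 508.7
s [262. 214.] 23 238.4 507.8
s [277. 219.] 18 277.3 508.9
```

View pics/e.png

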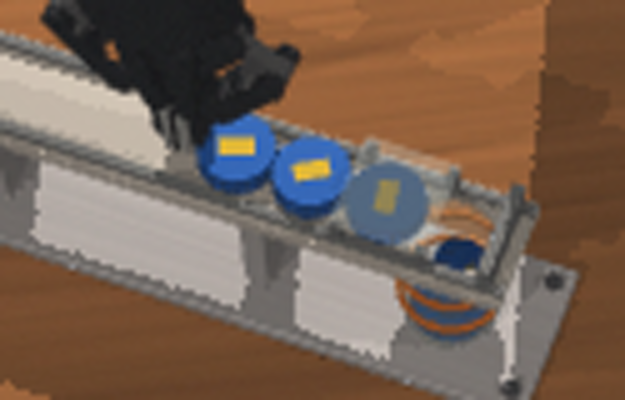

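Call:
drive_tool(commands="0.0285 0.0528 0 0 0 0 0;0.0285 0.0528 0 0 0 0 0;0.0285 0.0528 0 0 0 0 0;0.0285 0.0528 0 0 0 0 0;0.0095 0.0176 0 0 0 0 0;0.0095 0.0176 0 0 0 0 0;0.0095 0.0176 0 0 0 0 0;0.0095 0.0176 0 0 0 0 0;0.0095 0.0176 0 0 0 0 0;0.0095 0.0176 0 0 0 0 0;0 0 0 0 0 0 0;0 0 0 0 0 0 0;0 0 0 0 0 0 0")

```text
time_s: 9.18
eef_pos: [543.0, -59.1, 114.9]
ee_rot: [-0.0, 0.97, -0.244, -0.001]
force: [0.8, -0.1, -1.3]
grip_width: -0.0
grip_force: 0.0
```

```bash
python3 st.py
```

```text
9.1833 [543.  -59.1 114.9] s,n 206.2 505.8 [ 0.84856894 -0.09331667 -1.2798751 ]
w [159. 275.] 513 272.6 505.0
w [234. 275.] 523 232.8 505.3
s [260. 213.] 21 233.1 508.1
s [275. 218.] 18 273.0 507.5
```

Call:
drive_tool(commands="-0.0475 -0.088 0 0 0 0 0;-0.0475 -0.088 0 0 0 0 0;0 0 0.2 0 0 0 0;0 0 0.3 0 0 0 0;0 0 0.3 0 0 0 0;0 0 0.1 0 0 0 0;0.2 0.1 0 0.0634 0.1174 0 0;0.2 0.1 0 0.0634 0.1174 0 0;0.2 0.1 0 0.0634 0.1174 0 0;0.2 0.1 0 0.0634 0.1174 0 0;0.2 0.1 -0.1 0.0634 0.1174 0 0;0.2 0.1 -0.1 0 0 0 0;0.23 0.07 -0.1 0 0 0 0;0 0 0 0 0 0 0;0 0 0 0 0 0 0;0 0 0 0 0 0 0")

```text
time_s: 10.67
eef_pos: [676.1, -10.5, 175.1]
ee_rot: [-0.064, 0.936, -0.236, -0.252]
force: [-0.9, 0.5, -0.3]
grip_width: 0.0
grip_force: 0.0
```

Run:
```python
from h import *
p=wrist(); print(sense()["time_s"]); u,v=map(int,proj(p,(597,33.5,60)))
cv2.imwrite("pics/f.png",cv2.flip(cv2.resize(p["pixels"][v-70:v+50,max(u-70,0):u+90],None,fx=5,fy=5,interpolation=cv2.INTER_CUBIC),-1))
```

```text
10.7167
```

View pics/f.png

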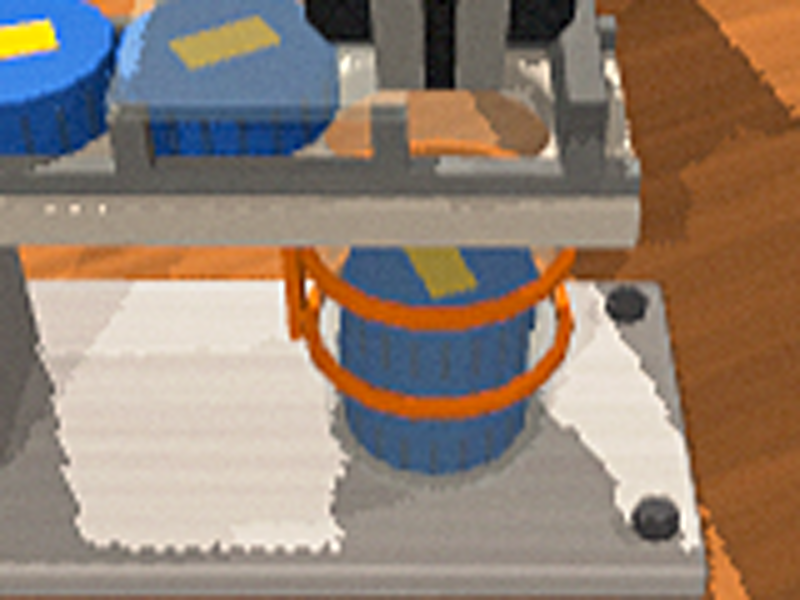

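```bash
python3 -c "
from rig import *
print(finish_job())"
```

```text
the job is handed in; nothing more can be done
None
```

I slid two caps into the tube. By my measurements the three-cap stack tops out at about 52 mm above the table, between the hoop edges at about 41 and 60 mm. The other two caps lie flat on the track, the robot is clear of everything, and the job was handed in at about 11 s; no verdict came back.

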